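# Restock the sloping carton rack

### The job

Restock the white sloping rack from the grey tray: lay the blue-banded carton on the sloping deck, between its low ribs, and stack the orange-banded carton flat and squarely on top of it, both cartons pointing lengthwise up and down the slope and each with its end pushed right back against the backstop. Leave the green-banded carton in the tray, and do not shift the mug, the stapler or the roll of brown tape. In the tray the cartons can be gripped only by their ends, on the rack only by their long sides, so set each one down on the desk and take it again the other way.

Things in the scene. Friction and masses are not known exactly. Their poses are not given: they have to be found in the camera images.
- blue_carton: loose closed medicine carton, white with a wide blue band round its middle, 64 (its x) x 46 (its y) x 42 (its z) mm, 0.08 to 0.17 kg, rigid. Origin: centre of its underside; z up out of its top. Starts lying on its 64 x 46 face in one of the three tray slots (which one varies), its 64 mm length along the tray's x
- orange_carton: loose closed medicine carton, white with a wide orange band round its middle, 64 (its x) x 46 (its y) x 42 (its z) mm, 0.08 to 0.17 kg, rigid. Origin: centre of its underside; z up out of its top. Starts lying on its 64 x 46 face in one of the three tray slots (which one varies), its 64 mm length along the tray's x
- green_carton: loose closed medicine carton, white with a wide green band round its middle, 64 (its x) x 46 (its y) x 42 (its z) mm, 0.08 to 0.17 kg, rigid. Origin: centre of its underside; z up out of its top. Starts lying on its 64 x 46 face in one of the three tray slots (which one varies), its 64 mm length along the tray's x; it stays there
- tray: fixed grey tray, 130 (x) x 169 (y) mm, floor 3 mm thick; origin: centre of underside, z up. Three slots, centres y = -55, 0, 55 mm, each 51 mm wide between dividers 4 mm thick, x = -22 to 22 mm, tops 41 mm above the desk (cartons stand 4 mm proud). Slot ends are open, 25 mm or more clear beyond each carton end (tray rim 10 mm high): grip a carton across its 64 mm length and lift straight up
- rack: dark base plate of the white rack, fixed, 118 x 96 mm, 8 mm high; origin on the desk below mid-deck, z up, backstop side +x, high front with yellow strip -x. In bay axes the deck spans x -74 to 0, y -27 to 27 mm, inside 8 mm high side ribs and front lip (3 mm thick, open above); backstop 72 mm high, 62 wide, 3 thick. Friction holds a carton on the slope: it must be pushed back
- bay: sloping part of the rack: deck falling 18 degrees to the rear, backstop square to it. Origin: middle of the line where deck top meets backstop face, 30 mm above the desk; x along the deck down to the rear, z square to the deck, y along the backstop. Seated carton: origin at x = -32, y = 0, z = 0 mm (lower) or 42 (upper), axes parallel to these, either end to the rear
- mug: green mug, 86 x 118 x 96 mm, loose bystander; origin at the centre of its underside
- stapler: blue and black stapler, 145 x 36 x 59 mm, loose bystander; origin at the centre of its underside
- brown_tape: roll of brown packing tape lying flat, 104 mm across, 48 mm high, loose bystander; origin at the centre of its underside. The desk around x = 0.45, y = -0.01 (between tray and rack) is always free for setting a carton down

How it is judged:
On the way:
1. the blue-banded carton lies on the deck, its end against the backstop, let go (x of blue_carton in the frame of bay between -0.036 and -0.029 m and y of blue_carton in the frame of bay between -0.008 and 0.008 m and z of blue_carton in the frame of bay between -0.004 and 0.004 m and angle between the z axis of blue_carton and the z axis of bay, either way round below 0.08 rad and angle between the y axis of blue_carton and the y axis of bay, either way round below 0.14 rad and linear speed of blue_carton below 0.01 m/s and contact force between the fingers and blue_carton below 0.05 N), for 0.2 s.
At the end, for the whole second after the job is handed in: Blue carton flat on the deck, orange flat on it (4 mm in height, 0.08 rad), both lengthwise along the slope (0.14 rad), within 4 mm of the backstop, centred within 8 mm (blue) and 10 mm (orange), at rest; green carton moved under 20 mm, mug, stapler and tape under 25 mm (x of blue_carton in the frame of bay between -0.036 and -0.029 m and y of blue_carton in the frame of bay between -0.008 and 0.008 m and z of blue_carton in the frame of bay between -0.004 and 0.004 m and angle between the z axis of each of blue_carton, orange_carton and the z axis of bay, either way round below 0.08 rad and angle between the y axis of each of blue_carton, orange_carton and the y axis of bay, either way round below 0.14 rad and linear speed of each of blue_carton, orange_carton below 0.01 m/s and x of orange_carton in the frame of bay between -0.036 and -0.029 m and y of orange_carton in the frame of bay between -0.01 and 0.01 m and z of orange_carton in the frame of bay between 0.038 and 0.046 m and distance of green_carton from where it was at the start of the episode below 0.02 m and distance of each of mug, stapler, brown_tape from where it was at the start of the episode below 0.025 m); the robot touches nothing.
It fails at once if a bystander or the green carton was shifted (distance of any of green_carton, mug, stapler, brown_tape from where it was at the start of the episode above 0.03 m).
It also fails if it takes over 72 s, if anything falls off the work surface, if the arm or the gripper's body presses on something with over 40 N, if the wrist force passes 120 N, or if a joint passes its speed limit or range.

### The arm

A 6-joint arm with a two-finger parallel gripper is mounted at the origin on a cart in front of the work surface, level with it; the furniture and walls round the work are solid. World frame = base frame: x ahead of the robot, y to its left, z up, the work surface at z = 0. Lengths are in m, angles in rad, forces in N, time in s.
With the tool pointing down it reaches from about 0.35 to 0.975 m from the base axis. Payload 4.9 kg.
Tool frame: the origin (TCP) lies midway between the tips of the shut fingers; the grasp point (between the pads) lies 19 mm behind it (r.tcp_to_grasp is the distance from the TCP to the grasp point, in m); z points along the fingers, y is the line along which they close (so a half turn about z gives the same grasp; the last joint's range is limited). The gripper opens to 85 mm and grips with 20 to 120 N. Pads are 22 mm wide; open, the fingers measure 114 mm over their backs; the gripper's body (76 mm by 85 mm) begins 54 mm behind the grasp point. The pads swing forward as they close: fully open they stand 13 mm farther back than shut.
Start: joints at [1.023, 0.053, 1.613, -0, 1.476, -0.119], TCP at [0.26, 0.568, 0.231] pointing down, gripper open.
Joint ranges: [-3.01, 3.01], [-1.01, 2.22], [0.06, 2.58], [-1.02, 4.17], [0.09, 2.62], [-3.14, 3.14]. Speed limits (rad/s): [2.57, 2.57, 3.14, 3.14, 3.14, 3.14].

### API

Orientations are given as a unit quaternion [w, x, y, z].
In Python, from cell import r gives the robot as it stands.
- The arm moves only by the shell command python3 drive.py FILE [FORCE], which reads ROWS from the file FILE. ROWS is 1 to 10 rows, parted by semicolons, with the numbers parted by commas; each row has 5 numbers: dx, dy, dz in shares of the most that a row can go, 1 being 62.5 mm, then a turn about the tool's z in normalised numbers (1 is pi/2 rad), then the finger opening in m; each row shifts and turns the commanded pose from where the row before left it, along the tool's axes as they then stand; what a row does not reach is not made up. A row lasts 1/8 s, in which the tool goes at most 0.0625 m and 0.188 rad, less where a joint would pass 70% of its speed; a pose out of reach is approached as far as the arm can. The fingers move at their own pace and stop on an object; FORCE is the grip in N (left out, the last holds). Time passes only in rows, so rows that do not move let the fingers close. It prints the time, the measured TCP pose, the force, the opening and the grip force at its end. A shift or turn number past 1, either way, is cut back to 1. Input that does not fit is refused with a message, and nothing moves.
- r.get_state(): the state, without advancing time (a new reading comes with each control period).
- r.grab_frame(name): name is "side" or "top"; returns a dict with "frame" (480x640x3 uint8, blue, green, red), "z_map" (480x640 float32, m along the optical axis (not along the pixel's ray), 0 where there is no reading), "fx", "fy", "cx", "cy" (pixels), "extrinsics" (4x4, takes a point from world to camera coordinates). Camera axes: x right, y up, looking along -z (the intrinsics and any distortion apply to the point x, -y, -z); pixel columns grow to the right and rows downward; lengths in m; the calibration is good to about 2 mm. A picture is of the moment at which its call begins.
- r.close_job(): hands the job in; it is judged then, once.
The state is a dict: "t": time; "joint_pos": joint angles; "joint_velocities": joint speeds; "joint_efforts": joint torques, N m; "position": TCP position; "tcp_rot": TCP orientation; "force": force on the tool from outside, world axes, zero at the start; "ft_torque": the same for the moment, N m; "finger_gap": finger opening in m; "gripper_force": force on a finger pad.
Only numpy, scipy, OpenCV 4.12 (cv2) and the standard library are available. Lean on these libraries where they do the work, as an engineer would, in place of code of your own. Each camera call takes 0.05 s, during which the arm holds its last target. There are 200 camera calls.

## Working session

There is one attempt and no reset: what is moved stays moved. The work goes in short steps, Python scripts to look and compute and a shell command to move; the robot and the scene stay as the last step left them, time stands still between calls to the robot, and variables do not carry over. Pictures are saved under pics/ and viewed, at most 10 in all, crops included, and the job is handed in when it is done.

```bash
ls; mkdir -p pics
cat > h.py <<'E'
import numpy as np,cv2
from cell import r
from scipy.spatial.transform import Rotation as R
def grab(n):
    return r.grab_frame(n)
def cloud(f):
    z=f["z_map"];v,u=np.mgrid[:480,:640]
    P=np.stack([(u-f["cx"])/f["fx"]*z,-(v-f["cy"])/f["fy"]*z,-z,np.ones_like(z)],-1)
    W=P@np.linalg.inv(np.array(f["extrinsics"])).T
    W=W[...,:3];W[z==0]=np.nan
    return W
E
python3 - <<'E'
from h import *
for n in("top","side"):
    f=grab(n);cv2.imwrite(f"pics/{n}0.png",f["frame"]);np.savez(f"{n}0.npz",**{k:v for k,v in f.items()})
    print(n,[k for k in f],np.array(f["extrinsics"]).round(3).tolist())
print(r.get_state())
E
```

```text
cell.py
drive.py
pics
top ['frame', 'z_map', 'fx', 'fy', 'cx', 'cy', 'extrinsics'] [[0.041, -0.999, 0.004, -0.026], [0.975, 0.041, 0.22, -0.545], [-0.22, -0.005, 0.976, -1.262], [0.0, 0.0, 0.0, 1.0]]
side ['frame', 'z_map', 'fx', 'fy', 'cx', 'cy', 'extrinsics'] [[0.985, -0.174, 0.003, -0.544], [0.079, 0.461, 0.884, -0.101], [-0.155, -0.87, 0.467, -0.831], [0.0, 0.0, 0.0, 1.0]]
{'t': 0.1, 'joint_pos': array([ 1.02303886e+00,  5.32775908e-02,  1.61418544e+00, -1.87750157e-05,
        1.47596629e+00, -1.19012367e-01]), 'joint_velocities': array([-0.0002444 , -0.00117826, -0.00472872,  0.00168274, -0.0003197 ,
       -0.00072777]), 'joint_efforts': array([-2.74642082e-05, -3.94907105e+01, -3.71359742e+01, -1.86898119e-04,
        4.01445446e-03,  2.43206858e-05]), 'position': array([0.25954522, 0.56793743, 0.23017698]), 'tcp_rot': array([-2.91688146e-04,  2.12733418e-01,  9.77109845e-01, -8.70826698e-04]), 'force': array([-0.02621752, -0.01281926, -0.26229608]), 'ft_torque': array([ 0.02698731,  0.03148605, -0.03774839]), 'gripper_force': 0.0, 'finger_gap': 0.08555343968751217}
```

View pics/top0.png

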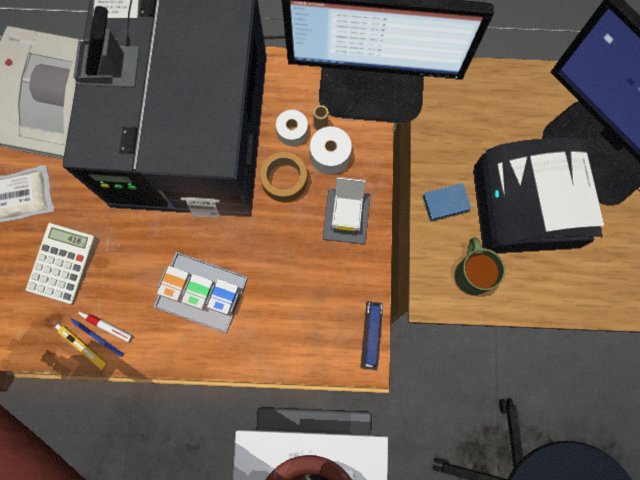

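View pics/side0.png

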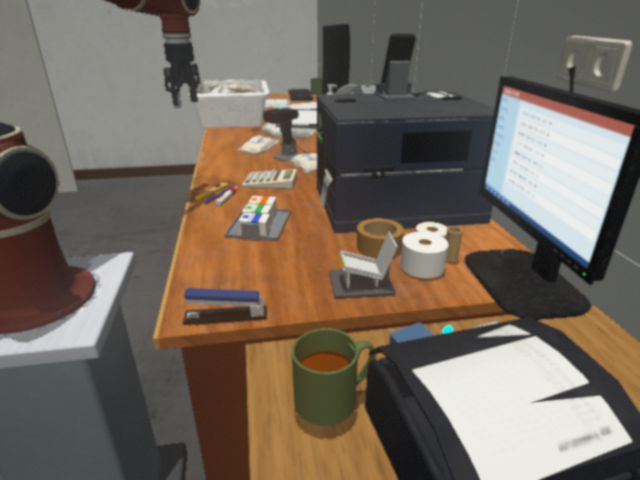

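Top view: orange carton (173,281), green (198,292), blue (224,297), rack (348,208) with backstop at its top (+x); side view confirms the deck falling to the backstop. Now measuring.

```bash
cat > m.py <<'E'
from h import *
f=dict(np.load("top0.npz"));W=cloud(f);hsv=cv2.cvtColor(f["frame"],cv2.COLOR_BGR2HSV)
def rect(m):
    p=W[m][:,:2];(c,s,a)=cv2.minAreaRect((p*1000).astype(np.float32));return np.round(c,1),np.round(s,1),round(a,1),len(p)
tr=np.zeros((480,640),bool);tr[245:340,148:255]=1
m=tr&(W[...,2]>.042)&(W[...,2]<.06);print("tops",rect(m),np.median(W[m][:,2]))
for n,lo,hi in(("or",8,25),("gr",40,85),("bl",95,125)):
    k=m&(hsv[...,0]>=lo)&(hsv[...,0]<=hi)&(hsv[...,1]>110);print(n,rect(k),W[k].mean(0).round(4))
k=tr&(W[...,2]>.003)&(W[...,2]<.02);print("tray",rect(k))
rk=np.zeros((480,640),bool);rk[170:250,315:380]=1
k=rk&(W[...,2]>.004)&(W[...,2]<.012);print("base",rect(k),np.median(W[k][:,2]))
k=rk&(W[...,2]>.02);p=W[k];print(rect(k))
np.save("rackpts.npy",p)
up=p[p[:,2]>.07];print("backstop",up.min(0),up.max(0),len(up))
E
python3 m.py
python3 - <<'E'
from h import *
f=dict(np.load("top0.npz"));c=cv2.resize(np.hstack([f["frame"][235:345,145:255],f["frame"][160:270,300:410]]),(800,400),interpolation=cv2.INTER_CUBIC);cv2.imwrite("pics/crop.png",c)
E
```

```text
tops (array([434.3, 256.9]), array([169.1,  69.3]), 77.2, 1807) 0.04551050291287995
or (array([442.4, 312.3]), array([46.5, 41.9]), 72.7, 191) [0.4479 0.3109 0.046 ]
gr (array([427.5, 259.1]), array([46.8, 39.6]), 73.0, 173) [0.4351 0.2566 0.0463]
bl (array([418.4, 203.7]), array([46.6, 40.5]), 74.0, 189) [0.425  0.2021 0.0456]
tray (array([437.9, 258.6]), array([207.3, 238.7]), 2.4, 2324)
base (array([637.5, -56.5]), array([185. , 145.2]), 2.5, 1123) 0.0072667311324090544
(array([651.5, -52.6]), array([156. ,  80.4]), 9.1, 1465)
backstop [ 0.66344573 -0.09023227  0.07001786] [ 0.68099196 -0.02808274  0.1044059 ] 269
```

View pics/crop.png

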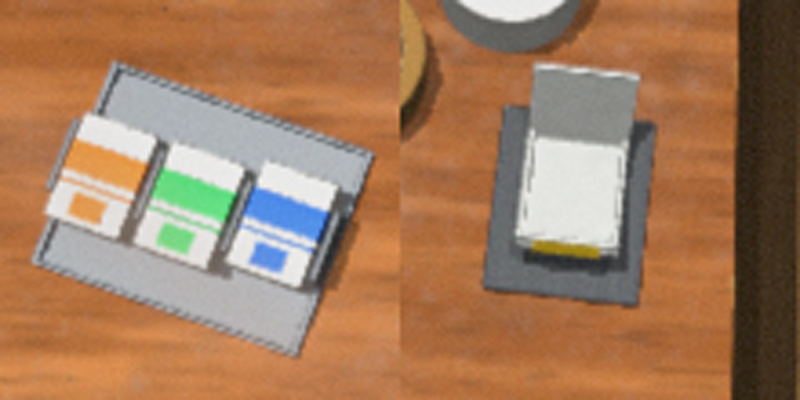

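```bash
cat >> m.py <<'E'
print("-----")
m=tr&(W[...,2]>.0435)&(W[...,2]<.0485);P=W[m];c=P.mean(0)
print("tops centroid",c.round(4))
A=np.array([[442.4,312.3],[427.5,259.1],[418.4,203.7]])/1000
# split along tray y
a=np.radians(-12);e=np.array([[np.cos(a),np.sin(a)],[-np.sin(a),np.cos(a)]])
q=(P[:,:2]-c[:2])@e.T
for lo,hi,n in((.029,.09,"or"),(-.026,.026,"gr"),(-.09,-.029,"bl")):
    k=(q[:,1]>lo)&(q[:,1]<hi);b,s,an=cv2.minAreaRect((P[k,:2]*1000).astype(np.float32))
    print(n,P[k].mean(0).round(4),np.round(b,1),np.round(s,1),round(an,1))
def plane(p,n=6):
    k=np.ones(len(p),bool)
    for _ in range(n):
        c=p[k].mean(0);nv=np.linalg.svd(p[k]-c)[2][2];k=abs((p-c)@nv)<.003
    return c,nv*np.sign(nv[2]),k.sum()
d=p[(p[:,2]>.028)&(p[:,2]<.056)&(p[:,0]<.645)&(p[:,0]>.585)]
cd,nd,kd=plane(d);cb,nb,kb=plane(p[(p[:,2]>.05)&(p[:,0]>.64)&(p[:,2]<.098)])
print("deck",cd,nd,np.degrees(np.arctan2(nd[1],nd[0])),np.degrees(np.arccos(nd[2])),kd)
print("back",cb,nb,np.degrees(np.arctan2(-nb[1],-nb[0])),kb)
L=np.cross(nd,nb);print("line yaw",np.degrees(np.arctan2(L[1],L[0])))
t=p[(p[:,2]>.07)];print("back y mean",t.mean(0))
k=rk&(W[...,2]>.004)&(W[...,2]<.0115)&(W[...,0]>.56)&(W[...,0]<.70);mm=k.astype(np.uint8)
mm=(cv2.connectedComponentsWithStats(cv2.morphologyEx(mm,cv2.MORPH_OPEN,np.ones((2,2)))))
i=1+mm[2][1:,4].argmax();print("base",rect(mm[1]==i))
E
python3 m.py|sed -n '/---/,$p'
```

```text
-----
tops centroid [0.4343 0.2572 0.0458]
or [0.4478 0.3111 0.0458] [447.6 311.4] [55.7 64. ] 73.4
gr [0.4322 0.2574 0.0458] [432.8 259.4] [50.8 64.6] 73.1
bl [0.423  0.2026 0.0458] [423.3 201.7] [54.8 64.5] 72.7
deck [ 0.61594516 -0.05576305  0.04214878] [ 0.32960117 -0.02288793  0.94384279] -3.972316726994251 19.292746099460885 471
back [ 0.66868116 -0.05885467  0.07506325] [-0.94631317  0.0718621   0.31516222] -4.342650900050072 382
line yaw -94.30408394224456
back y mean [ 0.67200485 -0.05900538  0.08558443]
base (array([617.5, -83.8]), array([ 44.1, 118.1]), 84.2, 353)
```

```bash
cat > plan.py <<'E'
import sys
from h import *
x,y,z,phi=map(float,sys.argv[1:5])   # phi: world angle (deg) of closing line
s=r.get_state();q=s["tcp_rot"];M=R.from_quat([q[1],q[2],q[3],q[0]]).as_matrix()
cur=np.degrees(np.arctan2(M[1,1],M[0,1]));dt=(phi-cur+90)%180-90
M2=R.from_euler("z",dt,degrees=True).as_matrix()@M
p=np.array(s["position"])
print("t",round(s["t"],2),"pos",p.round(4),"phi",round(cur,2),"gap",round(s["finger_gap"],4),"j6",round(s["joint_pos"][5],2))
print("turn",round(-np.radians(dt),3),"then d",(M2.T@(np.array([x,y,z])-p)).round(4),"world d",(np.array([x,y,z])-p).round(4))
E
python3 plan.py .423 .202 .13 -16.9
```

```text
t 0.1 pos [0.2595 0.5679 0.2302] phi 65.43 gap 0.0856 j6 -0.12
turn 1.437 then d [-0.3026  0.263   0.0996] world d [ 0.1635 -0.3659 -0.1002]
```

The manual's scale: shifts go in shares of 62.5 mm and turns go in shares of pi/2 rad. Converting my numbers, 0.18 rad / 1.5708 = 0.1146.

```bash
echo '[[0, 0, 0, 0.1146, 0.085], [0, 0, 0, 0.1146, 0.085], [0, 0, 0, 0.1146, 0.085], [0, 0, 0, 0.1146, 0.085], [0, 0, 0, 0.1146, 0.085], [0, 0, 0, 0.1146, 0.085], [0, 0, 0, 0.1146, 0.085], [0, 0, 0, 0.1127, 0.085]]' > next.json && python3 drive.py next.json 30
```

```text
refused: ROWS must be rows parted by semicolons, with the numbers parted by commas. Nothing was moved.
```

Nothing moved. I misread the format; it is rows parted by semicolons, with the numbers parted by commas. Resending.

```bash
echo '0,0,0,0.1146,0.085;0,0,0,0.1146,0.085;0,0,0,0.1146,0.085;0,0,0,0.1146,0.085;0,0,0,0.1146,0.085;0,0,0,0.1146,0.085;0,0,0,0.1146,0.085;0,0,0,0.1127,0.085' > next.json && python3 drive.py next.json 30
echo '-0.5376,0.4672,0.176,0,0.085;-0.5376,0.4672,0.176,0,0.085;-0.5376,0.4672,0.176,0,0.085;-0.5376,0.4672,0.176,0,0.085;-0.5376,0.4672,0.176,0,0.085;-0.5376,0.4672,0.176,0,0.085;-0.5376,0.4672,0.176,0,0.085;-0.5376,0.4672,0.176,0,0.085;-0.5376,0.4672,0.176,0,0.085;0,0,0,0,0.085' > next.json && python3 drive.py next.json
python3 plan.py .423 .202 .012 -16.9
```

```text
t: 1.1
position: [0.2597, 0.5681, 0.2305]
tcp_rot: [0.0, 0.805, 0.593, -0.001]
force: [0.8, -0.1, 1.1]
finger_gap: 0.0849
gripper_force: 0.0
t: 2.35
position: [0.4232, 0.2004, 0.1308]
tcp_rot: [-0.0, 0.805, 0.594, -0.001]
force: [-0.2, 0.3, 0.5]
finger_gap: 0.0852
gripper_force: 0.0
t 2.35 pos [0.4232 0.2004 0.1308] phi -17.16 gap 0.0852 j6 0.58
turn -0.004 then d [ 0.0017 -0.0004  0.1188] world d [-0.0002  0.0016 -0.1188]
```

In the tool's units: 0.04 m is 0.64, 0.025 m is 0.4.

```bash
echo '0.0272,0,0.64,0,0.085;0,0,0.64,0,0.085;0,0,0.4,0,0.085;0,0,0.224,0,0.085;0,0,0,0,0.085;0,0,0,0,0.05;0,0,0,0,0.05;0,0,0,0,0.05;0,0,0,0,0.05' > next.json && python3 drive.py next.json 40
echo '0,0,-0.32,0,0.05;0,0,-0.64,0,0.05;0,0,-0.64,0,0.05;0,0,0,0,0.05' > next.json && python3 drive.py next.json
python3 plan.py .45 -.01 .11 -4.2
```

```text
t: 3.48
position: [0.4252, 0.2049, 0.015]
tcp_rot: [0.0, 0.803, 0.595, 0.001]
force: [-0.1, 0.6, 6.0]
finger_gap: 0.0634
gripper_force: 46.2
t: 3.98
position: [0.4263, 0.2049, 0.1169]
tcp_rot: [0.001, 0.803, 0.595, 0.004]
force: [0.5, -0.4, -2.1]
finger_gap: 0.0636
gripper_force: 45.4
t 3.98 pos [0.4263 0.2049 0.1169] phi -16.91 gap 0.0636 j6 0.59
turn -0.222 then d [-0.2127  0.0393  0.0063] world d [ 0.0237 -0.2149 -0.0069]
```

In the tool's units: -0.0425 m is -0.68, 0.0079 m is 0.1264, -0.112 rad / 1.5708 = -0.0713.

```bash
echo '0,0,0,-0.07,0.05;0,0,0,-0.0713,0.05;-0.68,0.1264,0,0,0.05;-0.68,0.1264,0,0,0.05;-0.68,0.1264,0,0,0.05;-0.68,0.1264,0,0,0.05;-0.68,0.1264,0,0,0.05;0,0,0,0,0.05;0,0,0,0,0.05' > next.json && python3 drive.py next.json
python3 plan.py .45 -.01 .0125 -4.2
```

```text
t: 5.1
position: [0.4467, -0.0102, 0.1117]
tcp_rot: [-0.001, 0.733, 0.681, -0.001]
force: [-0.3, 1.5, -0.9]
finger_gap: 0.0635
gripper_force: 45.3
t 5.1 pos [ 0.4467 -0.0102  0.1117] phi -4.21 gap 0.0635 j6 -0.12
turn -0.0 then d [0.0003 0.0036 0.0992] world d [ 0.0033  0.0002 -0.0992]
```

In the tool's units: 0.04 m is 0.64, 0.035 m is 0.56.

```bash
echo '0,0,0.64,0,0.05;0,0,0.56,0,0.05;0,0,0.24,0,0.05;0,0,0.08,0,0.05;0,0,0,0,0.05;0,0,0,0,0.05' > next.json && python3 drive.py next.json
python3 plan.py .45 -.01 .0125 -4.2
```

```text
t: 5.85
position: [0.449, -0.0107, 0.0197]
tcp_rot: [0.001, 0.732, 0.681, 0.001]
force: [-0.4, -0.3, -1.8]
finger_gap: 0.0631
gripper_force: 45.1
t 5.85 pos [ 0.449  -0.0107  0.0197] phi -4.17 gap 0.0631 j6 -0.12
turn 0.0 then d [0.0007 0.0009 0.0072] world d [ 0.001   0.0007 -0.0072]
```

Lower the rest, release, lift and take a look at where it sits.

In the tool's units: 0.004 m is 0.064, 0.003 m is 0.048.

```bash
echo '0,0,0.064,0,0.05;0,0,0.048,0,0.05;0,0,0,0,0.05;0,0,0,0,0.085;0,0,0,0,0.085;0,0,0,0,0.085;0,0,0,0,0.085' > next.json && python3 drive.py next.json
echo '0,0,-0.48,0,0.085;0,0,-0.8,0,0.085;0,0,0,0.1146,0.085;0,0,0,0.1146,0.085;0,0,0,0.1146,0.085;0,0,0,0.1146,0.085;0,0,0,0.1146,0.085;0,0,0,0.1146,0.085;0,0,0,0.1146,0.085;0,0,0,0.1146,0.085' > next.json && python3 drive.py next.json
echo '0,0,0,0.0834,0.085;0,0,0,0,0.085' > next.json && python3 drive.py next.json
python3 - <<'E'
from h import *
f=grab("side");W=cloud(f);cv2.imwrite("pics/s1.png",f["frame"])
m=(abs(W[...,0]-.45)<.06)&(abs(W[...,1]+.01)<.06)&(W[...,2]>.036)&(W[...,2]<.046);p=W[m]
print(len(p),p.mean(0),cv2.minAreaRect((p[:,:2]*1000).astype(np.float32)))
E
python3 plan.py .449 -.0107 .014 85.8
```

```text
t: 6.72
position: [0.4477, -0.0105, 0.0112]
tcp_rot: [-0.0, 0.732, 0.681, -0.0]
force: [-0.3, -0.4, 0.1]
finger_gap: 0.0849
gripper_force: 0.0
t: 7.98
position: [0.4477, -0.0105, 0.0912]
tcp_rot: [0.0, 1.0, 0.026, -0.0]
force: [-0.6, -0.5, -0.0]
finger_gap: 0.0853
gripper_force: 0.0
t: 8.22
position: [0.4477, -0.0105, 0.0912]
tcp_rot: [0.0, 0.999, -0.036, -0.0]
force: [-0.2, -1.1, -0.6]
finger_gap: 0.0847
gripper_force: 0.0
473 [ 0.44676137 -0.01995982  0.0417294 ] ((447.0438232421875, -15.163597106933594), (49.66675567626953, 64.64678955078125), 86.17418670654297)
t 8.28 pos [ 0.4477 -0.0105  0.0912] phi -94.06 gap 0.0847 j6 1.45
turn 0.002 then d [0.0013 0.0001 0.0772] world d [ 0.0013 -0.0002 -0.0772]
```

In the tool's units: 0.04 m is 0.64, 0.011 m is 0.176.

```bash
echo '0,0,0.64,0,0.085;0,0,0.48,0,0.085;0,0,0.176,0,0.085;0,0,0,0,0.085;0,0,0,0,0.035;0,0,0,0,0.035;0,0,0,0,0.035;0,0,0,0,0.035' > next.json && python3 drive.py next.json 30
echo '0,0,-0.32,0,0.035;0,0,-0.8,0,0.035;0,0,-0.8,0,0.035;0,0,0,0,0.035;0,0,0,0,0.035' > next.json && python3 drive.py next.json
python3 plan.py .62 -.0553 .13 85.8
```

```text
t: 9.28
position: [0.4491, -0.0109, 0.0118]
tcp_rot: [0.0, 0.999, -0.036, 0.001]
force: [-0.9, -0.8, 6.0]
finger_gap: 0.0458
gripper_force: 32.9
t: 9.9
position: [0.447, -0.0103, 0.1293]
tcp_rot: [-0.0, 0.999, -0.037, -0.001]
force: [-0.7, -0.2, -2.5]
finger_gap: 0.0455
gripper_force: 32.2
t 9.9 pos [ 0.447  -0.0103  0.1293] phi -94.19 gap 0.0455 j6 1.45
turn 0.0 then d [ 0.1758  0.0322 -0.0009] world d [ 0.173  -0.045   0.0007]
```

In the tool's units: 0.045 m is 0.72, 0.008 m is 0.128.

```bash
echo '0.72,0.128,0,0,0.035;0.72,0.128,0,0,0.035;0.72,0.128,0,0,0.035;0.72,0.128,0,0,0.035;0,0,0,0,0.035;0,0,0,0,0.035;0,0,0,0,0.035' > next.json && python3 drive.py next.json
python3 plan.py .626 -.0556 .070 85.8
```

```text
t: 10.78
position: [0.6234, -0.0551, 0.1293]
tcp_rot: [-0.0, 0.999, -0.036, -0.001]
force: [-0.0, 0.2, -1.4]
finger_gap: 0.0459
gripper_force: 32.0
t 10.78 pos [ 0.6234 -0.0551  0.1293] phi -94.18 gap 0.0459 j6 1.44
turn 0.0 then d [0.0027 0.0003 0.0593] world d [ 0.0026 -0.0005 -0.0593]
```

In the tool's units: 0.03 m is 0.48, 0.025 m is 0.4.

```bash
echo '0.032,0,0.48,0,0.035;0,0,0.4,0,0.035;0,0,0,0,0.035;0,0,0,0,0.035;0,0,0,0,0.035' > next.json && python3 drive.py next.json 20
for i in 1 2 3; do echo; done; echo '0,0,0.064,0,0.035;0,0,0.064,0,0.035;0,0,0,0,0.035' > next.json && python3 drive.py next.json
python3 - <<'E'
from h import *
f=grab("side");cv2.imwrite("pics/s2.png",cv2.resize(f["frame"][190:310,300:460],(800,600),interpolation=cv2.INTER_CUBIC))
E
```

```text
t: 11.4
position: [0.6279, -0.0559, 0.0773]
tcp_rot: [0.0, 0.999, -0.037, 0.002]
force: [-0.1, 0.1, -1.5]
finger_gap: 0.0457
gripper_force: 32.0



t: 11.78
position: [0.6265, -0.0557, 0.0666]
tcp_rot: [-0.0, 0.999, -0.037, -0.001]
force: [-0.4, -0.8, -2.0]
finger_gap: 0.0454
gripper_force: 32.0
```

View pics/s2.png

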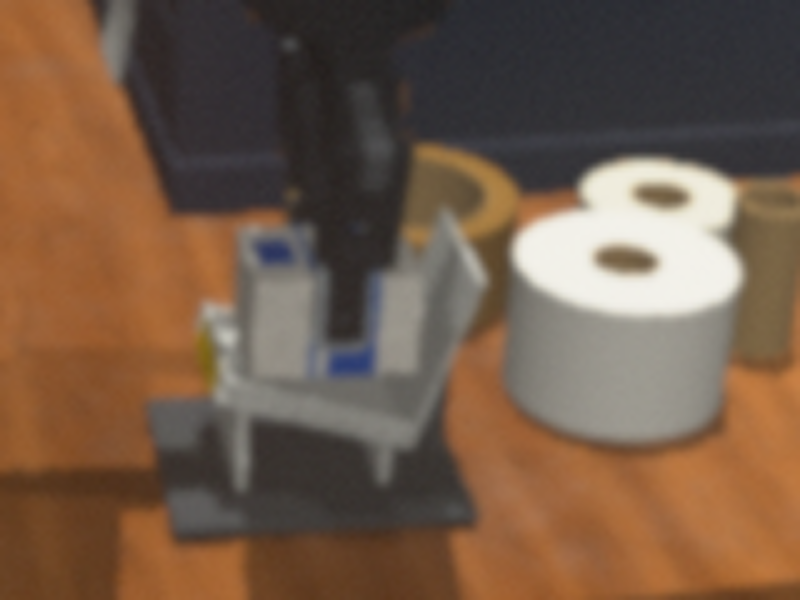

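The crop shows the carton held level over the deck at (335,320), its rear just short of the backstop foot, its front inside the lip. Lowering onto the deck.

In the tool's units: 0.003 m is 0.048.

```bash
echo '0,0,0.048,0,0.035;0,0,0.048,0,0.035;0,0,0,0,0.035' > next.json && python3 drive.py next.json 20;echo '0,0,0.032,0,0.035;0,0,0.032,0,0.035;0,0,0,0,0.035' > next.json && python3 drive.py next.json;echo '0,0,0.032,0,0.035;0,0,0.032,0,0.035;0,0,0,0,0.035' > next.json && python3 drive.py next.json
```

```text
t: 12.2
position: [0.627, -0.0557, 0.0612]
tcp_rot: [-0.0, 0.999, -0.037, -0.0]
force: [-0.8, -0.6, -1.7]
finger_gap: 0.0452
gripper_force: 32.2
t: 12.58
position: [0.6281, -0.0559, 0.0597]
tcp_rot: [0.0, 0.999, -0.037, 0.001]
force: [-1.6, 1.4, 7.0]
finger_gap: 0.0456
gripper_force: 33.4
t: 12.95
position: [0.6301, -0.056, 0.0573]
tcp_rot: [0.0, 0.999, -0.037, 0.003]
force: [1.1, 1.7, 9.5]
finger_gap: 0.0455
gripper_force: 34.1
```

In the tool's units: 0.002 m is 0.032.

```bash
echo '0,0,0.032,0,0.035;0,0,0.032,0,0.035;0,0,0,0,0.035' > next.json && python3 drive.py next.json;echo '0,0,0.032,0,0.035;0,0,0.016,0,0.035;0,0,0,0,0.035' > next.json && python3 drive.py next.json
python3 - <<'E'
from h import *
f=grab("side");cv2.imwrite("pics/s3.png",cv2.resize(f["frame"][190:310,300:460],(800,600),interpolation=cv2.INTER_CUBIC))
E
```

```text
t: 13.32
position: [0.6307, -0.0561, 0.0563]
tcp_rot: [0.0, 0.999, -0.037, 0.004]
force: [-5.5, 1.8, 22.2]
finger_gap: 0.0455
gripper_force: 35.8
t: 13.7
position: [0.6311, -0.0562, 0.0558]
tcp_rot: [0.0, 0.999, -0.037, 0.004]
force: [-12.5, 2.5, 32.9]
finger_gap: 0.0456
gripper_force: 37.5
```

View pics/s3.png

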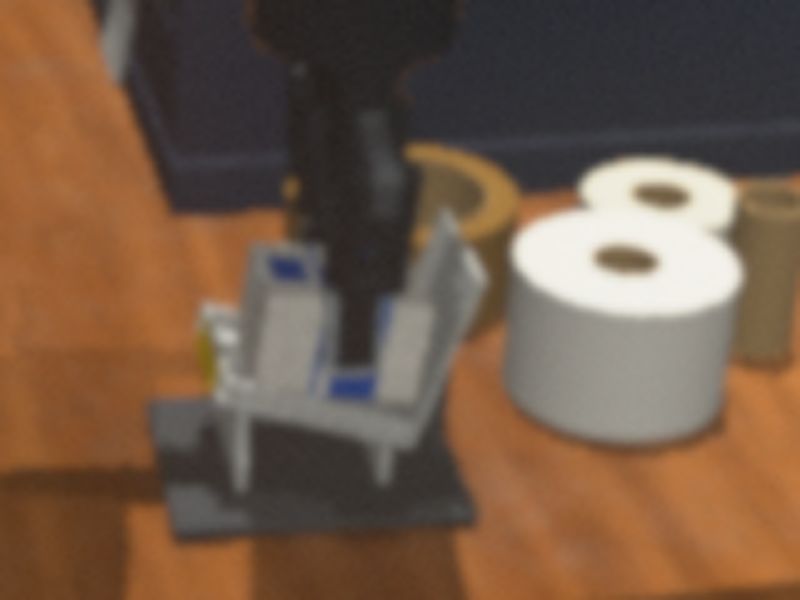

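Now it lies tilted flush with the deck at (335,330), a few mm from the backstop. Relieve pressure and slide back gently.

In the tool's units: -0.003 m is -0.048.

```bash
echo '0,0,-0.048,0,0.035;0,0,0,0,0.035' > next.json && python3 drive.py next.json 20;echo '0.032,0,0.0112,0,0.035;0.032,0,0.0112,0,0.035;0.016,0,0.0048,0,0.035;0,0,0,0,0.035' > next.json && python3 drive.py next.json;echo '0.032,0,0.0112,0,0.035;0.032,0,0.0112,0,0.035;0,0,0,0,0.035' > next.json && python3 drive.py next.json
```

```text
t: 14.0
position: [0.631, -0.0561, 0.0559]
tcp_rot: [0.0, 0.999, -0.037, 0.004]
force: [-3.2, 1.8, 19.7]
finger_gap: 0.0456
gripper_force: 35.7
t: 14.5
position: [0.6313, -0.0562, 0.0553]
tcp_rot: [0.0, 0.999, -0.036, -0.003]
force: [-24.5, 2.9, 38.1]
finger_gap: 0.0455
gripper_force: 38.1
t: 14.88
position: [0.6335, -0.0565, 0.0529]
tcp_rot: [0.0, 0.999, -0.036, -0.005]
force: [-28.3, 2.5, 37.9]
finger_gap: 0.0454
gripper_force: 39.1
```

In the tool's units: -0.004 m is -0.064, -0.003 m is -0.048.

```bash
echo '-0.048,0,-0.064,0,0.035;0,0,0,0,0.06;0,0,0,0,0.085;0,0,0,0,0.085;0,0,0,0,0.085' > next.json && python3 drive.py next.json 20;echo '0,0,-0.32,0,0.085;0,0,-0.64,0,0.085;0,0,-0.64,0,0.085;-0.96,0,0,0,0.085;-0.96,0,0,0,0.085;-0.96,0,0,0,0.085;0,0,0,0,0.085' > next.json && python3 drive.py next.json
cat > look.py <<'E'
from h import *
import sys
o=np.array([.654,-.0577,.030]);Rb=R.from_euler("zy",[-4.2,18],degrees=True).as_matrix() # cols = bay axes
T=[]
for n in("side","top"):
    f=grab(n);W=cloud(f);B=(W-o)@Rb;T.append(B)
    m=(B[...,0]>-.08)&(B[...,0]<.01)&(abs(B[...,1])<.04)&(B[...,2]>-.01)&(B[...,2]<.12)
    zmin=float(sys.argv[2]);top=m&(abs(B[...,2]-zmin)<.006)&(B[...,0]<-.003)
    p=B[top];c,nv=p.mean(0),np.linalg.svd(p-p.mean(0))[2][2];nv*=np.sign(nv[2])
    print(n,"top pts",len(p),"mean",(1000*c).round(1),"p1/p99",(1000*np.percentile(p,[1,99],axis=0)).round(1).tolist(),"normal",nv.round(3),cv2.minAreaRect((p[:,:2]*1000).astype(np.float32)))
    if n=="side":cv2.imwrite(f"pics/{sys.argv[1]}.png",cv2.resize(f["frame"][190:310,300:460],(800,600),interpolation=cv2.INTER_CUBIC))
E
python3 look.py s4 .042
```

```text
t: 15.5
position: [0.6328, -0.0562, 0.0496]
tcp_rot: [-0.0, 0.999, -0.037, -0.0]
force: [-0.5, -0.6, -0.3]
finger_gap: 0.0848
gripper_force: 0.0
t: 16.38
position: [0.4494, -0.0421, 0.1496]
tcp_rot: [-0.0, 0.999, -0.037, -0.0]
force: [-0.2, 0.1, 0.8]
finger_gap: 0.085
gripper_force: 0.0
side top pts 400 mean [-35.9  -6.5  41. ] p1/p99 [[-65.5, -25.8, 36.4], [-3.7, 20.8, 43.4]] normal [-0.01  -0.066  0.998] ((-34.52912139892578, -2.6430320739746094), (48.123573303222656, 62.98588562011719), 89.88923645019531)
top top pts 546 mean [-35.5   0.5  41.6] p1/p99 [[-65.8, -21.9, 36.3], [-3.6, 23.1, 47.1]] normal [-0.013 -0.028  1.   ] ((-35.14189910888672, 0.5720138549804688), (63.9981575012207, 46.137794494628906), 0.06266313791275024)
```

View pics/s4.png

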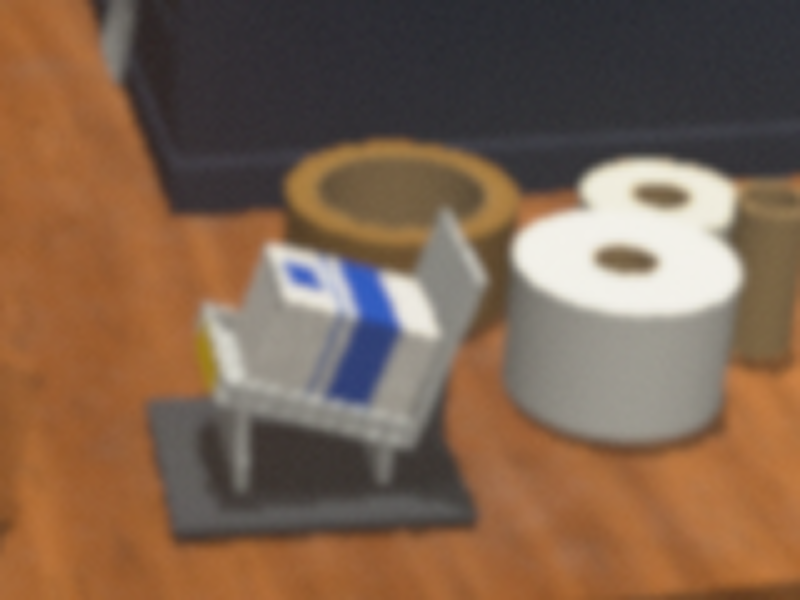

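The blue carton lies flat at (335,330), rear end close to the backstop. I'll make sure with a gentle push by the shut fingers on its front end.

```bash
python3 plan.py .574 -.0519 .0725 85.8
```

```text
t 16.48 pos [ 0.4538 -0.0432  0.1519] phi -94.2 gap 0.085 j6 1.39
turn -0.0 then d [ 1.202e-01 -1.000e-04  7.980e-02] world d [ 0.1202 -0.0087 -0.0794]
```

In the tool's units: 0.04 m is 0.64, 0.03 m is 0.48.

```bash
echo '0.64,0,0,0,0;0.64,0,0,0,0;0.64,0,0,0,0;0,0,0.48,0,0;0,0,0.48,0,0;0,0,0.288,0,0;0,0,0,0,0;0,0,0,0,0' > next.json && python3 drive.py next.json 20; echo '0.064,0,0.0208,0,0;0.064,0,0.0208,0,0;0,0,0,0,0' > next.json && python3 drive.py next.json; echo '0.032,0,0.0096,0,0;0.032,0,0.0096,0,0;0,0,0,0,0' > next.json && python3 drive.py next.json
```

```text
t: 17.48
position: [0.5744, -0.0521, 0.0737]
tcp_rot: [0.0, 0.999, -0.037, 0.001]
force: [-0.3, -0.4, -0.0]
finger_gap: -0.0002
gripper_force: 0.0
t: 17.85
position: [0.5816, -0.0525, 0.0701]
tcp_rot: [0.0, 0.999, -0.037, 0.0]
force: [-0.5, -0.9, -0.3]
finger_gap: 0.0
gripper_force: 0.0
t: 18.23
position: [0.5851, -0.0527, 0.0683]
tcp_rot: [0.0, 0.999, -0.037, -0.0]
force: [-0.8, -0.6, 0.1]
finger_gap: -0.0004
gripper_force: 0.0
```

In the tool's units: 0.002 m is 0.032, 0.0006 m is 0.0096.

```bash
for i in 1; do echo '0.032,0,0.0096,0,0;0,0,0,0,0' > next.json && python3 drive.py next.json; echo '0.032,0,0.0096,0,0;0,0,0,0,0' > next.json && python3 drive.py next.json;echo '0.024,0,0.008,0,0;0,0,0,0,0' > next.json && python3 drive.py next.json; done | grep -E "^t:|pos|force: \["
```

```text
t: 18.48
position: [0.5871, -0.0529, 0.0678]
force: [0.0, 0.7, -0.2]
t: 18.73
position: [0.5887, -0.0529, 0.0672]
force: [-2.8, -0.6, 0.9]
t: 18.98
position: [0.5889, -0.053, 0.0671]
force: [-10.3, -0.0, 8.9]
```

Solid contact immediately: it is seated. Now the orange carton.

In the tool's units: -0.04 m is -0.64, -0.03 m is -0.48, -0.18 rad / 1.5708 = -0.1146.

```bash
echo '-0.24,0,0,0,0;-0.32,0,-0.48,0,0.085;-0.64,0,-0.64,0,0.085;0,0,0,-0.1146,0.085;0,0,0,-0.1146,0.085;0,0,0,-0.1146,0.085;0,0,0,-0.1146,0.085;0,0,0,-0.1146,0.085;0,0,0,-0.1146,0.085;0,0,0,-0.1146,0.085' > next.json && python3 drive.py next.json 40 |grep pos
echo '0,0,0,-0.056,0.085;0,0,0,0,0.085' > next.json && python3 drive.py next.json|grep pos;python3 plan.py .448 .3112 .13 -16.9
```

```text
position: [0.5154, -0.0475, 0.1363]
position: [0.5154, -0.0475, 0.1364]
t 20.48 pos [ 0.5154 -0.0475  0.1364] phi -17.02 gap 0.0851 j6 0.06
turn -0.002 then d [ 0.3236 -0.1688  0.0064] world d [-0.0674  0.3587 -0.0064]
```

In the tool's units: 0.0404 m is 0.6464, -0.0211 m is -0.3376.

```bash
echo '0.6464,-0.3376,0,0,0.085;0.6464,-0.3376,0,0,0.085;0.6464,-0.3376,0,0,0.085;0.6464,-0.3376,0,0,0.085;0.6464,-0.3376,0,0,0.085;0.6464,-0.3376,0,0,0.085;0.6464,-0.3376,0,0,0.085;0.6464,-0.3376,0,0,0.085;0,0,0,0,0.085;0,0,0,0,0.085' > next.json && python3 drive.py next.json |grep pos
python3 plan.py .448 .3112 .013 -16.9
```

```text
position: [0.4484, 0.3105, 0.1364]
t 21.73 pos [0.4484 0.3105 0.1364] phi -16.99 gap 0.085 j6 0.77
turn -0.002 then d [ 0.0006 -0.0005  0.1234] world d [-0.0004  0.0007 -0.1234]
```

In the tool's units: 0.045 m is 0.72, 0.04 m is 0.64.

```bash
echo '0,0,0.72,0,0.085;0,0,0.64,0,0.085;0,0,0.4,0,0.085;0,0,0.208,0,0.085;0,0,0,0,0.085;0,0,0,0,0.05;0,0,0,0,0.05;0,0,0,0,0.05;0,0,0,0,0.05' > next.json && python3 drive.py next.json 40
echo '0,0,-0.32,0,0.05;0,0,-0.64,0,0.05;0,0,-0.64,0,0.05;0,0,0,-0.07,0.05;0,0,0,-0.0713,0.05;0,0,0,0,0.05' > next.json && python3 drive.py next.json
python3 plan.py .45 -.01 .11 -4.2
```

```text
t: 22.85
position: [0.4499, 0.3114, 0.0155]
tcp_rot: [0.0, 0.804, 0.595, 0.002]
force: [-0.4, -0.3, 6.5]
finger_gap: 0.0631
gripper_force: 46.3
t: 23.6
position: [0.4483, 0.3108, 0.1143]
tcp_rot: [0.0, 0.733, 0.68, 0.0]
force: [0.4, -0.1, -1.0]
finger_gap: 0.0631
gripper_force: 45.4
t 23.6 pos [0.4483 0.3108 0.1143] phi -4.31 gap 0.0631 j6 0.54
turn -0.002 then d [-0.3198  0.0252  0.0043] world d [ 0.0017 -0.3208 -0.0043]
```

In the tool's units: -0.04 m is -0.64, 0.0031 m is 0.0496.

```bash
echo '-0.64,0.0496,0,0,0.05;-0.64,0.0496,0,0,0.05;-0.64,0.0496,0,0,0.05;-0.64,0.0496,0,0,0.05;-0.64,0.0496,0,0,0.05;-0.64,0.0496,0,0,0.05;-0.64,0.0496,0,0,0.05;-0.64,0.0496,0,0,0.05;0,0,0,0,0.05;0,0,0,0,0.05' > next.json && python3 drive.py next.json|grep pos
echo '0,0,0.64,0,0.05;0,0,0.56,0,0.05;0,0,0.24,0,0.05;0,0,0.064,0,0.05;0,0,0,0,0.05;0,0,0,0,0.05' > next.json && python3 drive.py next.json
python3 plan.py .45 -.01 .0125 -4.2
```

```text
position: [0.4495, -0.0098, 0.1137]
t: 25.6
position: [0.4509, -0.0103, 0.0212]
tcp_rot: [0.001, 0.733, 0.681, 0.001]
force: [-0.6, -0.7, -2.3]
finger_gap: 0.0634
gripper_force: 45.3
t 25.6 pos [ 0.4509 -0.0103  0.0212] phi -4.23 gap 0.0634 j6 -0.11
turn -0.001 then d [ 0.0002 -0.0009  0.0087] world d [-0.0009  0.0003 -0.0087]
```

In the tool's units: 0.005 m is 0.08, 0.003 m is 0.048.

```bash
echo '0,0,0.08,0,0.05;0,0,0.048,0,0.05;0,0,0,0,0.05;0,0,0,0,0.085;0,0,0,0,0.085;0,0,0,0,0.085;0,0,0,0,0.085' > next.json && python3 drive.py next.json
echo '0,0,-0.48,0,0.085;0,0,-0.8,0,0.085;0,0,0,0.1146,0.085;0,0,0,0.1146,0.085;0,0,0,0.1146,0.085;0,0,0,0.1146,0.085;0,0,0,0.1146,0.085;0,0,0,0.1146,0.085;0,0,0,0.1146,0.085;0,0,0,0.1146,0.085' > next.json && python3 drive.py next.json|grep pos
echo '0,0,0,0.0834,0.085;0,0,0,0,0.085' > next.json && python3 drive.py next.json|grep pos
python3 - <<'E'
from h import *
f=grab("side");W=cloud(f)
m=(abs(W[...,0]-.45)<.06)&(abs(W[...,1]+.01)<.06)&(W[...,2]>.036)&(W[...,2]<.046);p=W[m]
print(len(p),p.mean(0),cv2.minAreaRect((p[:,:2]*1000).astype(np.float32)))
E
python3 plan.py .449 -.0107 .011 85.8
```

```text
t: 26.48
position: [0.4496, -0.0102, 0.0116]
tcp_rot: [-0.0, 0.733, 0.68, -0.0]
force: [-0.1, -0.1, -0.5]
finger_gap: 0.0849
gripper_force: 0.0
position: [0.4495, -0.0102, 0.0916]
position: [0.4495, -0.0101, 0.0916]
472 [ 0.44842325 -0.01873209  0.04164353] ((448.8441162109375, -13.845254898071289), (50.34962463378906, 64.39231872558594), 86.3478775024414)
t 28.02 pos [ 0.4496 -0.0102  0.0916] phi -94.12 gap 0.0852 j6 1.45
turn 0.001 then d [-0.0005  0.0006  0.0806] world d [-0.0006 -0.0005 -0.0806]
```

In the tool's units: 0.04 m is 0.64, 0.03 m is 0.48.

```bash
echo '0,0.008,0.64,0,0.085;0,0,0.48,0,0.085;0,0,0.176,0,0.085;0,0,0,0,0.085;0,0,0,0,0.035;0,0,0,0,0.035;0,0,0,0,0.035;0,0,0,0,0.035' > next.json && python3 drive.py next.json 30
echo '0,0,-0.32,0,0.035;0,0,-0.8,0,0.035;0,0,-0.96,0,0.035;0,0,-0.32,0,0.035;0,0,0,0,0.035;0,0,0,0,0.035' > next.json && python3 drive.py next.json
python3 plan.py .639 -.0566 .16 85.8
```

```text
t: 29.02
position: [0.4509, -0.011, 0.0122]
tcp_rot: [0.0, 0.999, -0.037, 0.001]
force: [-0.5, -1.5, 6.7]
finger_gap: 0.0457
gripper_force: 33.1
t: 29.78
position: [0.4484, -0.0104, 0.1586]
tcp_rot: [-0.0, 0.999, -0.037, -0.002]
force: [-1.3, -0.3, -2.4]
finger_gap: 0.0456
gripper_force: 32.3
t 29.77 pos [ 0.4484 -0.0104  0.1586] phi -94.25 gap 0.0456 j6 1.46
turn -0.001 then d [ 0.1935  0.0321 -0.002 ] world d [ 0.1906 -0.0462  0.0014]
```

In the tool's units: 0.045 m is 0.72, 0.01 m is 0.16.

```bash
echo '0.72,0.128,0,0,0.035;0.72,0.128,0,0,0.035;0.72,0.128,0,0,0.035;0.72,0.128,0,0,0.035;0.16,0,0,0,0.035;0,0,0,0,0.035;0,0,0,0,0.035;0,0,0,0,0.035' > next.json && python3 drive.py next.json 20
python3 plan.py .639 -.0566 .116 85.8
```

```text
t: 30.78
position: [0.6357, -0.0563, 0.1607]
tcp_rot: [-0.0, 0.999, -0.037, -0.0]
force: [-0.2, -0.5, -1.4]
finger_gap: 0.0459
gripper_force: 32.2
t 30.77 pos [ 0.6357 -0.0563  0.1607] phi -94.24 gap 0.0459 j6 1.44
turn -0.001 then d [0.0033 0.0001 0.0447] world d [ 0.0033 -0.0003 -0.0447]
```

In the tool's units: 0.02 m is 0.32, 0.004 m is 0.064.

```bash
echo '0.04,0,0.32,0,0.035;0,0,0.32,0,0.035;0,0,0.064,0,0.035;0,0,0,0,0.035;0,0,0,0,0.035;0,0,0,0,0.035' > next.json && python3 drive.py next.json;echo '0,0,0.048,0,0.035;0,0,0.048,0,0.035;0,0,0,0,0.035' > next.json && python3 drive.py next.json;echo '0,0,0.032,0,0.035;0,0,0.032,0,0.035;0,0,0,0,0.035' > next.json && python3 drive.py next.json
```

```text
t: 31.52
position: [0.6398, -0.057, 0.1176]
tcp_rot: [0.0, 0.999, -0.037, 0.001]
force: [0.5, -0.5, -1.7]
finger_gap: 0.0453
gripper_force: 32.2
t: 31.9
position: [0.6388, -0.0568, 0.1101]
tcp_rot: [-0.0, 0.999, -0.037, -0.0]
force: [-1.0, -0.2, -1.0]
finger_gap: 0.0454
gripper_force: 32.2
t: 32.28
position: [0.639, -0.0569, 0.1064]
tcp_rot: [-0.0, 0.999, -0.037, -0.0]
force: [-0.3, -0.2, -1.0]
finger_gap: 0.0456
gripper_force: 32.2
```

In the tool's units: 0.002 m is 0.032.

```bash
for k in 1; do echo '0,0,0.032,0,0.035;0,0,0.032,0,0.035;0,0,0,0,0.035' > next.json && python3 drive.py next.json;echo '0,0,0.032,0,0.035;0,0,0.032,0,0.035;0,0,0,0,0.035' > next.json && python3 drive.py next.json;echo '0,0,0.032,0,0.035;0,0,0.016,0,0.035;0,0,0,0,0.035' > next.json && python3 drive.py next.json; done|grep -E "^t:|pos|force: \["
python3 - <<'E'
from h import *
f=grab("side");cv2.imwrite("pics/s5.png",cv2.resize(f["frame"][190:310,300:460],(800,600),interpolation=cv2.INTER_CUBIC))
E
```

```text
t: 32.65
position: [0.639, -0.0568, 0.1024]
force: [-0.7, -0.3, -1.9]
t: 33.02
position: [0.64, -0.057, 0.1008]
force: [-1.1, -0.1, 5.5]
t: 33.4
position: [0.6413, -0.0571, 0.0993]
force: [-0.2, 1.7, 9.1]
```

View pics/s5.png

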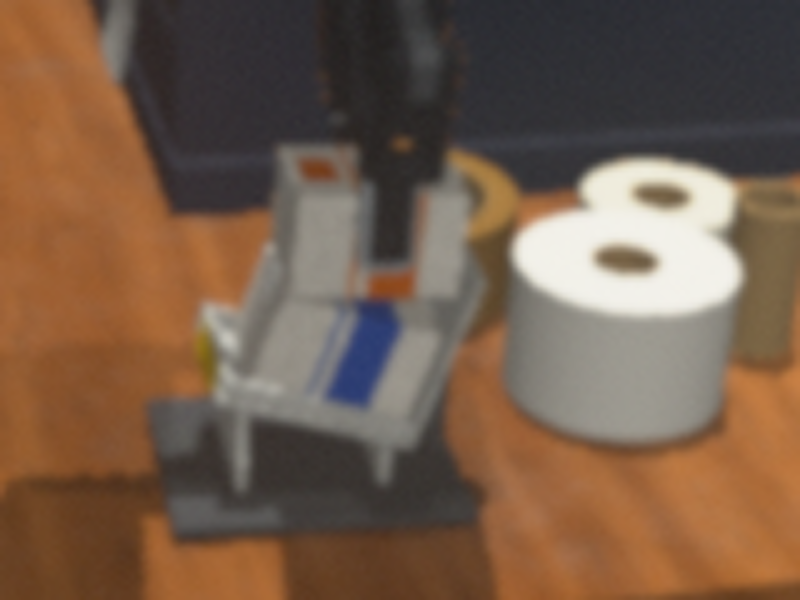

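Orange (375,230) has touched blue's front edge and begins to pivot; aligned sideways. Continue down.

The manual's scale: shifts go in shares of 62.5 mm and turns go in shares of pi/2 rad. Converting my numbers, 0.002 m is 0.032.

```bash
for k in 1; do echo '0,0,0.032,0,0.035;0,0,0.032,0,0.035;0,0,0,0,0.035' > next.json && python3 drive.py next.json;echo '0,0,0.032,0,0.035;0,0,0.016,0,0.035;0,0,0,0,0.035' > next.json && python3 drive.py next.json; done|grep -E "^t:|pos|force: \["
```

```text
t: 33.83
position: [0.6432, -0.0572, 0.0969]
force: [2.5, 1.1, 10.1]
t: 34.2
position: [0.6441, -0.0573, 0.0953]
force: [2.1, 1.5, 14.6]
```

In the tool's units: 0.002 m is 0.032.

```bash
for k in 1; do echo '0,0,0.032,0,0.035;0,0,0,0,0.035' > next.json && python3 drive.py next.json;echo '0.016,0,0.016,0,0.035;0,0,0,0,0.035' > next.json && python3 drive.py next.json; done|grep -E "^t:|pos|force: \["
python3 look.py s6 .084
```

```text
t: 34.45
position: [0.6447, -0.0574, 0.0941]
force: [2.3, 1.1, 16.3]
t: 34.7
position: [0.6447, -0.0574, 0.094]
force: [-4.2, 1.6, 23.0]
side top pts 333 mean [-44.9 -15.7  84.2] p1/p99 [[-70.4, -39.7, 78.2], [-7.4, 22.8, 89.7]] normal [-0.063 -0.072  0.995] ((-47.13031768798828, -11.816360473632812), (51.22758483886719, 74.54257202148438), 40.89750671386719)look.py:9: RuntimeWarning: Mean of empty slice.
  p=B[top];c,nv=p.mean(0),np.linalg.svd(p-p.mean(0))[2][2];nv*=np.sign(nv[2])
  ret = um.true_divide(
Traceback (most recent call last):
  File "look.py", line 10, in <module>
    print(n,"top pts",len(p),"mean",(1000*c).round(1),"p1/p99",(1000*np.percentile(p,[1,99],axis=0)).round(1).tolist(),"normal",nv.round(3),cv2.minAreaRect((p[:,:2]*1000).astype(np.float32)))
                                                                     ~~~~~~~~~~~~~^^^^^^^^^^^^^^^^^
IndexError: index -1 is out of bounds for axis 0 with size 0
```

View pics/s6.png

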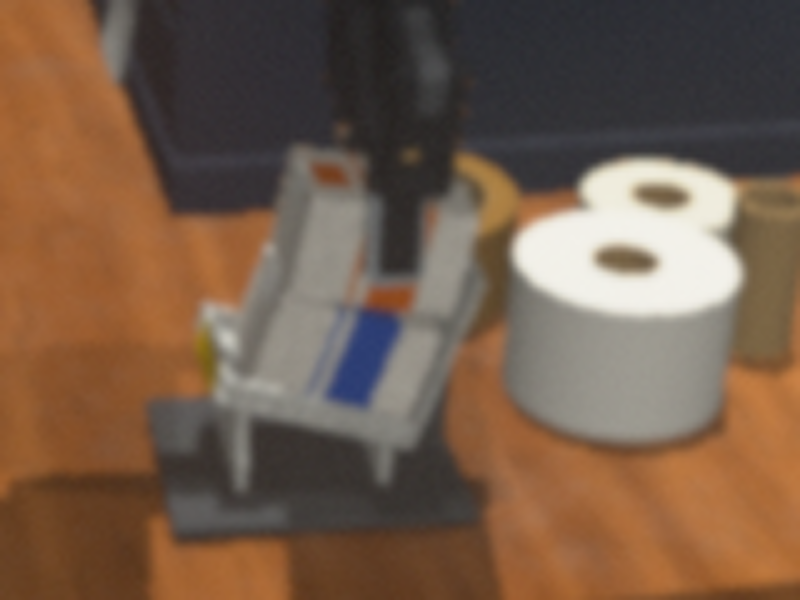

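Orange (380,240) now lies flush on blue, ends aligned. Release, back off and check.

In the tool's units: -0.002 m is -0.032.

```bash
echo '0,0,-0.032,0,0.035;0,0,0,0,0.06;0,0,0,0,0.085;0,0,0,0,0.085;0,0,0,0,0.085' > next.json && python3 drive.py next.json 20;echo '0,0,-0.32,0,0.085;0,0,-0.64,0,0.085;-0.96,0,0,0,0.085;-0.96,0,0,0,0.085;-0.96,0,0,0,0.085;-0.32,0,0,0,0.085;0,0,0,0,0.085;0,0,0,0,0.085' > next.json && python3 drive.py next.json
python3 look.py s7 .084
```

```text
t: 35.42
position: [0.6397, -0.0569, 0.0869]
tcp_rot: [-0.0, 0.999, -0.037, -0.001]
force: [-0.2, -0.3, 1.2]
finger_gap: 0.085
gripper_force: 0.0
t: 36.42
position: [0.442, -0.0424, 0.1491]
tcp_rot: [0.0, 0.999, -0.037, 0.001]
force: [-0.5, 0.3, 0.6]
finger_gap: 0.0847
gripper_force: 0.0
side top pts 384 mean [-35.9  -8.1  82.9] p1/p99 [[-65.4, -26.7, 78.2], [-3.7, 19.7, 85.0]] normal [-0.005 -0.068  0.998] ((-34.41595458984375, -3.506349563598633), (47.76903533935547, 62.774070739746094), 89.36907196044922)
top top pts 562 mean [-35.5  -0.4  83.8] p1/p99 [[-65.4, -23.0, 78.9], [-3.4, 22.2, 88.4]] normal [-0.007 -0.025  1.   ] ((-35.10331726074219, -0.41475677490234375), (64.2117691040039, 46.324092864990234), 0.2719977796077728)
```

View pics/s7.png

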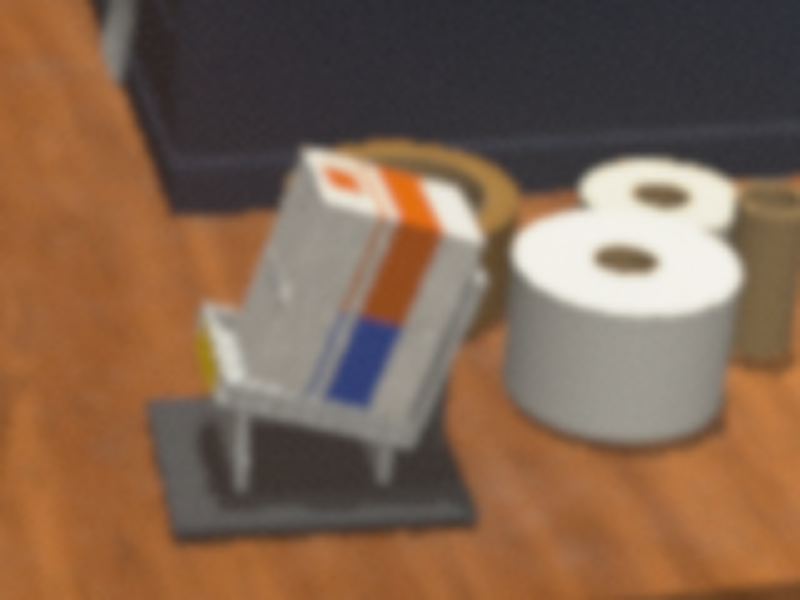

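Stack looks flush (orange front edge at −65.4 mm, blue's was −65.8). A gentle confirming push on orange.

```bash
python3 plan.py .588 -.0538 .110 85.8
```

```text
t 36.52 pos [ 0.4419 -0.0423  0.1485] phi -94.25 gap 0.0855 j6 1.38
turn -0.001 then d [0.1466 0.0007 0.0386] world d [ 0.1461 -0.0115 -0.0385]
```

In the tool's units: 0.04 m is 0.64, 0.02 m is 0.32.

```bash
echo '0.64,0,0,0,0;0.64,0,0,0,0;0.64,0,0.24,0,0;0.32,0,0.24,0,0;0.1056,0.0112,0.1376,0,0;0,0,0,0,0;0,0,0,0,0' > next.json && python3 drive.py next.json 20; echo '0.064,0,0.0208,0,0;0.064,0,0.0208,0,0;0,0,0,0,0' > next.json && python3 drive.py next.json; echo '0.032,0,0.0096,0,0;0,0,0,0,0' > next.json && python3 drive.py next.json; echo '0.032,0,0.0096,0,0;0,0,0,0,0' > next.json && python3 drive.py next.json
```

```text
t: 37.4
position: [0.5867, -0.0537, 0.1096]
tcp_rot: [0.0, 0.999, -0.037, 0.0]
force: [-0.2, 0.1, 1.4]
finger_gap: -0.0
gripper_force: 0.0
t: 37.78
position: [0.5951, -0.0543, 0.1068]
tcp_rot: [0.0, 0.999, -0.037, 0.0]
force: [-0.2, -0.7, -0.1]
finger_gap: 0.0
gripper_force: 0.0
t: 38.02
position: [0.5969, -0.0544, 0.1058]
tcp_rot: [-0.0, 0.999, -0.037, -0.0]
force: [0.0, 0.2, -0.6]
finger_gap: -0.0001
gripper_force: 0.0
t: 38.28
position: [0.5989, -0.0546, 0.1053]
tcp_rot: [0.0, 0.999, -0.037, -0.0]
force: [0.0, -0.5, 0.4]
finger_gap: -0.0
gripper_force: 0.0
```

In the tool's units: 0.0015 m is 0.024, 0.0005 m is 0.008.

```bash
for k in 1; do echo '0.024,0,0.008,0,0;0,0,0,0,0' > next.json && python3 drive.py next.json; echo '0.016,0,0.0048,0,0;0,0,0,0,0' > next.json && python3 drive.py next.json; echo '0.016,0,0.0048,0,0;0,0,0,0,0' > next.json && python3 drive.py next.json; done|grep -E "^t:|pos|force: \["
```

```text
t: 38.52
position: [0.6004, -0.0547, 0.1048]
force: [0.2, 0.2, 1.1]
t: 38.78
position: [0.6008, -0.0547, 0.1045]
force: [-3.6, -0.3, 2.5]
t: 39.02
position: [0.601, -0.0547, 0.1045]
force: [-9.7, 0.5, 6.9]
```

Hard stop where predicted, so orange is seated too. Back off, check and hand in.

In the tool's units: -0.06 m is -0.96, -0.05 m is -0.8.

```bash
echo '-0.24,0,0,0,0;-0.8,0,-0.16,0,0;-0.96,0,-0.64,0,0;-0.96,0,0,0,0;0,0,0,0,0;0,0,0,0,0' > next.json && python3 drive.py next.json|grep pos
python3 look.py s8 .084
python3 - <<'E'
from h import *
f=grab("side");g=dict(np.load("side0.npz"));W=cloud(f)
o=np.array([.654,-.0577,.030]);Rb=R.from_euler("zy",[-4.2,18],degrees=True).as_matrix();B=(W-o)@Rb
for lo,hi in((.012,.038),(.052,.078)): # visible -y side faces of each carton
    m=(B[...,0]>-.075)&(B[...,0]<-.004)&(abs(B[...,1]+.023)<.008)&(B[...,2]>lo)&(B[...,2]<hi);p=B[m]
    print(len(p),"front",np.percentile(p[:,0],2).round(4),"y",np.median(p[:,1]).round(4))
E
python3 -c "
from cell import r
print(r.close_job())"
```

```text
position: [0.426, -0.0418, 0.1491]
side top pts 384 mean [-36.3  -8.1  82.9] p1/p99 [[-65.5, -27.1, 78.2], [-4.2, 19.2, 85.1]] normal [-0.01  -0.064  0.998] ((-34.6651611328125, -3.1000328063964844), (48.43396759033203, 62.94749450683594), 89.58007049560547)
top top pts 573 mean [-35.8  -0.5  83.8] p1/p99 [[-66.2, -23.0, 78.9], [-4.0, 22.2, 88.7]] normal [-0.018 -0.024  1.   ] ((-35.42094039916992, -0.4522724151611328), (64.73554992675781, 46.28955078125), 0.40267616510391235)
396 front -0.065 y -0.0238
424 front -0.0653 y -0.0246
the job is handed in; nothing more can be done
None
```

The job is handed in, at about 39 s of the 72 s allowed: the blue carton lies flat on the deck with the orange one square on top, and each met a hard stop against the backstop under a final push. Green stayed in its slot, nothing came near the mug, stapler or tape, and no verdict was returned.

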